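Refit the taper plug of an air-line cock

TASK

Pick out the brass taper plug that fits the valve body (the larger of the two tapered ones, not the small one and not the straight-sided one) and seat it fully home in the body's tapered cup, with its flat tang in line with the pipe. Keeping it seated, turn it by a good 30 degrees to one side to check that it rocks free, turn it back into line with the pipe and let go. Leave the other two plugs standing where they are.

Things in the scene. Friction and masses are not known exactly. Their poses are not given: they have to be found in the camera images.
- plug_mid (a point): Taper plug to fit, the widest of the three: brass, upright on its small end, 80 mm tall, about 0.6 kg. Tapered body 40 mm high, 40 mm wide at the foot, 62 at its top; round collar 74 mm wide, 7 thick; flat tang on top, 46 mm long, 14 thick, 33 high, to grip across its thickness. Point: on the axis, half-way up (40 mm). x along the tang, y across it, z up; half-turn symmetric.
- seat (a point): Valve body, brass, fixed on a dark steel base 190 x 90 mm. Point: centre of its cup's rim, 66 mm above the bench. z up, x along the pipe stubs that leave both sides. Open tapered cup, 65 mm wide at the rim (81 outside), 46 deep. The plug fits with about 1.5 mm play and turns freely about z; fully home, its collar lies on the rim and its half-way point coincides with this one.
- small_mid (a point): Bystander: a small brass taper plug of the same form, 56 mm tall, collar 50 mm diameter, standing upright. The point is on its axis half-way up (28 mm). Not to be moved.
- straight_mid (a point): Bystander: a brass plug as tall as the right one (80 mm) and with the same tang, but with a straight cylindrical body 50 mm in diameter and no wider collar, standing upright. The point is on its axis half-way up (40 mm). Not to be moved.
Not all that is in view belongs to the job. Leave any green or orange look-alike of the part that bears small_mid alone.

How it is judged:
By the outcome, as a careful person would: the job done as asked, in the order asked, and still so for the second after the job is handed in, with the robot touching nothing.
It also fails if it takes over 42 s, if anything falls off the work surface, if the arm or the gripper's body presses on something with over 40 N, if the wrist force passes 120 N, or if a joint passes its speed limit or range.

ROBOT

A 6-joint arm with a two-finger parallel gripper is mounted at the origin on the work surface. World frame = base frame: x ahead of the robot, y to its left, z up, the work surface at z = 0. Lengths are in m, angles in rad, forces in N, time in s.
With the tool pointing down it reaches from about 0.25 to 0.725 m from the base axis. Payload 4 kg.
Tool frame: the origin (TCP) lies at the very end of the fingers, on their centre line; the grasp point (between the pads) lies 19 mm behind it; y points along the fingers, z is the direction in which the jaws open and shut, and the axes are right-handed (so a half turn about y gives the same grasp; the last joint's range is limited). The gripper opens to 85 mm and grips with 20 to 120 N. Pads are 22 mm wide; open, the fingers measure 114 mm over their backs; the gripper's body (76 mm by 85 mm) begins 54 mm behind the grasp point. The pads swing forward as they close: fully open they stand 13 mm farther back than shut.
Start: joints at [-1.255, 0.241, 0.005, 1.335, 0, 1.571], TCP at [0.155, -0.475, 0.231] pointing down, gripper open.
Joint ranges: [-2.72, 2.72], [-1.05, 1.87], [-1.09, 1.28], [-1.99, 2.15], [-1.42, 1.44], [-3.14, 3.14]. Speed limits (rad/s): [2.79, 2.79, 3.14, 3.14, 3.14, 3.14].

INTERFACE

Orientations are given as a unit quaternion [x, y, z, w].
In Python, from workcell import bot gives the robot as it stands. The module is installed in compiled form; this text tells all that it offers.
- The arm moves only by the tool move_arm, never from a script. Its argument "increments" is a list of rows, each an object with "grip": the closure, from 0 (fully open) to 1 (shut); "linear": the shift along the tool's x, y, z scaled (see below), a list of three; "twist": the turn about the tool's y scaled (see below). A call has exactly 5 rows; each row shifts and turns the pose as measured when the row begins, along the tool's axes as they then stand; what a row does not reach is not made up. The controller multiplies each number of a shift by 0.2 m and each number of a turn by 2 rad. A row lasts 1/10 s, in which the tool goes at most 50 mm and 8.59 degrees, less where a joint would pass 70% of its speed; a pose out of reach is approached as far as the arm can. A call with a number of a shift or a turn outside -1 to 1 is refused whole. A call with a gripper value outside its range is refused whole. The fingers move at their own pace and stop on an object; the grip force is fixed at half the most. Time passes only in rows, so rows that do not move let the fingers close, or fill a call up. It gives the time, the measured TCP pose, the force and the opening at its end, in the units of the state.
- bot.get_obs(): the state, without advancing time (a new reading comes with each control period).
- bot.camera(name): name is "side" or "top" or "wrist"; returns (picture, depth): 400x640x3 uint8, blue, green, red; 400x640 float32, m along the optical axis (not along the pixel's ray), 0 where there is no reading.
- bot.camera_params(name): a dict with "camera_matrix" (3x3 intrinsics, pixels), "dist" ([k1, k2, p1, p2, k3] as OpenCV has them; the pictures are not rectified), "rvec" (rotation vector, rad) and "tvec" (3), from world to camera coordinates, as OpenCV has them; the wrist camera has in their place "T_tool_cam" (4x4, takes a point from camera to tool coordinates, whose origin is the TCP and whose axes are the tool frame's). Camera axes: x right, y down, z forward; pixel columns grow to the right and rows downward; lengths in m; the calibration is good to about 2 mm. A picture is of the moment at which its call begins: read the wrist's pose just before it. camera_params takes no time and is no camera call.
- bot.job_done(): hands the job in, once; it reports no verdict.
The state is a dict: "clock": time; "joint_pos": joint angles; "joint_vel": joint speeds; "tau": joint torques, N m; "eef_pos": TCP position; "tool_rot": TCP orientation; "ft_force": force on the tool from outside, world axes, zero at the start; "ft_torque": the same for the moment, N m; "grip_width": finger opening in m.
Only numpy, scipy, OpenCV 4.12 (cv2) and the standard library are available. Lean on these libraries where they do the work, as an engineer would, in place of code of your own. Each camera call takes 0.05 s, during which the arm holds its last target. There are 200 camera calls.

## Working session

There is one attempt and no reset: what is moved stays moved. The work goes in short steps, Python scripts to look and compute and a tool call to move; the robot and the scene stay as the last step left them, time stands still between calls to the robot, and variables do not carry over. Pictures are saved under pics/ and viewed, about 8 in all and at most 12, crops included, and the job is handed in when it is done.

Besides the shell and the picture viewer there is one more tool, called as a command line: name --argument value ..., lists and objects as JSON in quotes. move_arm: Moves the arm, as the interface text tells. Its arguments: {"type":"object","properties":{"increments":{"type":"array"}},"required":["increments"]}

```bash
mkdir -p pics; cat > h.py <<'E'
import numpy as np, cv2
from workcell import bot
from scipy.spatial.transform import Rotation as R
def world(name,d=None,obs=None):
    """world point map from depth"""
    p=bot.camera_params(name); K=np.array(p["camera_matrix"]); D=np.array(p["dist"])
    h,w=d.shape; u,v=np.meshgrid(np.arange(w),np.arange(h))
    n=cv2.undistortPoints(np.stack([u,v],-1).reshape(-1,1,2).astype(np.float64),K,D).reshape(h,w,2)
    P=np.dstack([n*d[...,None],d])
    if name=="wrist":
        T=np.array(p["T_tool_cam"]); P=P@T[:3,:3].T+T[:3,3]
        return P@R.from_quat(obs["tool_rot"]).as_matrix().T+np.array(obs["eef_pos"])
    Rm=cv2.Rodrigues(np.array(p["rvec"],float))[0]
    return (P-np.array(p["tvec"]).ravel())@Rm
E
python3 - <<'E'
from h import *
o=bot.get_obs(); print({k:np.round(v,3) for k,v in o.items()})
for n in ("top","side"):
    i,d=bot.camera(n); cv2.imwrite(f"pics/{n}0.png",i); np.save(n+"0.npy",world(n,d)); np.save(n+"d0.npy",d)
E
```

```text
{'clock': np.float64(0.0), 'joint_pos': array([-1.255,  0.241,  0.004,  1.335,  0.   ,  1.571]), 'joint_vel': array([-0.001,  0.   , -0.001,  0.001, -0.   , -0.   ]), 'tau': array([-0.0000e+00, -3.7232e+01,  2.5241e+01,  1.7000e-02,  0.0000e+00,
        0.0000e+00]), 'eef_pos': array([ 0.155, -0.475,  0.23 ]), 'tool_rot': array([-0.111,  0.699, -0.698,  0.111]), 'ft_force': array([-0.192, -0.061, -0.718]), 'ft_torque': array([-0.005, -0.006,  0.017]), 'grip_width': np.float64(0.085)}
```

View pics/top0.png

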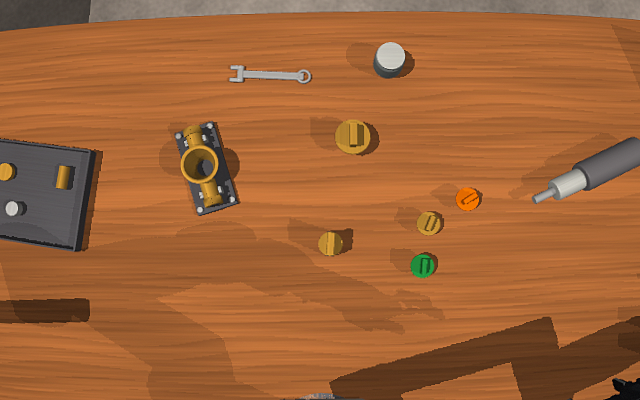

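View pics/side0.png

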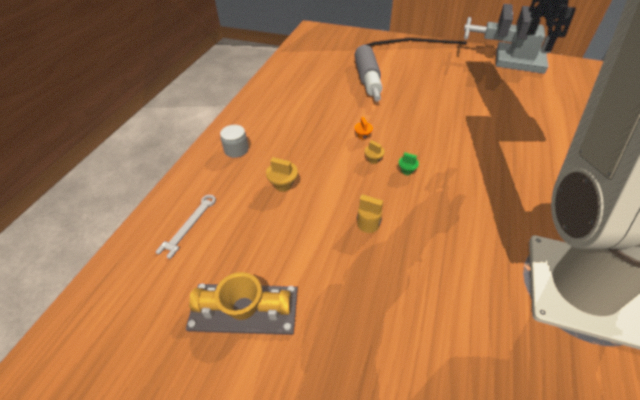

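The top picture shows these candidates:
- Brass collared plug at (353,137), the widest.
- Straight-sided plug at (330,243), no collar.
- Small brass taper plug at (429,223), with orange (468,199) and green (423,265) look-alikes next to it.
- Valve body with its cup at (200,164).

The plug at (353,137) fits the description because it is the widest and has a collar. I'll check it by size and in an enlarged crop.

```bash
python3 - <<'E'
from h import *
i=cv2.imread("pics/top0.png"); P=np.load("top0.npy"); 
c=np.hstack([cv2.resize(i[y-50:y+50,x-50:x+50],None,fx=4,fy=4,interpolation=cv2.INTER_CUBIC) for x,y in((353,140),(203,166))])
cv2.imwrite("pics/crop1.png",c)
print("bench z",np.median(P[150:200,270:320,2]))
def sel(x,y,r,z0,z1):
    q=P[y-r:y+r,x-r:x+r].reshape(-1,3); return q[(q[:,2]>z0)&(q[:,2]<z1)]
def rect(q,n):
    (a,b,t)=cv2.minAreaRect((q[:,:2]*1000).astype(np.float32)); print(n,len(q),"c",np.round(a,1),"size",np.round(b,1),"ang",round(t,1),"z",np.round(np.median(q[:,2]),4))
def circ(q,n):
    a,r=cv2.minEnclosingCircle((q[:,:2]*1000).astype(np.float32)); print(n,len(q),np.round(a,1),round(2*r,1),np.median(q[:,2]))
rect(sel(353,137,30,.072,.09),"plug tang"); circ(sel(353,137,30,.040,.055),"collar")
rect(sel(330,243,22,.072,.09),"straight tang"); circ(sel(330,243,22,.040,.055),"straight body")
rect(sel(429,223,18,.045,.07),"small tang"); circ(sel(429,223,18,.025,.040),"small collar")
q=sel(203,166,60,.060,.072); circ(q,"rim")
rect(sel(203,166,60,.030,.056),"pipe"); rect(sel(203,166,60,.006,.02),"base")
E
```

```text
bench z -0.00030192406123269206
plug tang 153 c [648.5 -76.4] size [12.7 44.2] ang 89.0 z 0.0798
collar 764 [649.4 -76.3] 72.8 0.04656178178327758
straight tang 165 c [428.1 -25.7] size [14.  45.6] ang 85.4 z 0.0797
straight body 297 [428.3 -26. ] 50.0 0.04695814350125115
small tang 78 c [ 466.1 -232.1] size [ 9.8 31.7] ang 69.2 z 0.0554
small collar 344 [ 466.  -232.3] 50.1 0.03189278837957142
rim 450 [594.5 240. ] 80.1 0.0646196502859894
pipe 1161 c [595.1 240.8] size [173.7  58. ] ang 14.8 z 0.0466
base 1857 c [598.6 239.9] size [184.6 227.3] ang 75.1 z 0.0116
```

View pics/crop1.png

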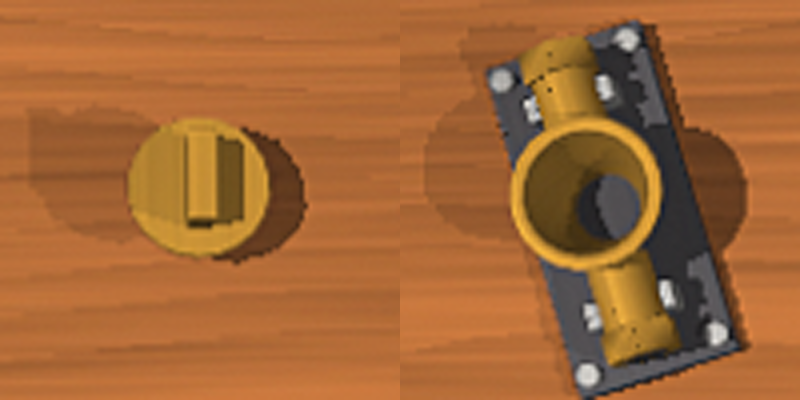

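The crop confirms it. The left half shows the collared plug (collar 73 mm, tang top at z=80 mm) with its tang along world x. The right half shows the body with its pipe at about +15°. Next I'll write a helper for the remaining shift in tool axes.

```bash
cat > go.py <<'E'
import sys
from h import *
def rem(x,y,z,jaw):
    o=bot.get_obs(); M=R.from_quat(o["tool_rot"]).as_matrix()
    a=np.degrees(np.arctan2(M[1,2],M[0,2])); d=(jaw-a+90)%180-90
    print("t",round(float(o["clock"]),2),"tcp",np.round(o["eef_pos"],4),"jaw",round(a,2),"tilt",round(np.degrees(np.arccos(-M[2,1])),2),"F",np.round(o["ft_force"],1),"w",round(float(o["grip_width"]),4),"j6",round(float(o["joint_pos"][5]),2))
    v=M.T@(np.array([x,y,z])-o["eef_pos"])
    print("rem lin units",np.round(v/.2,4),"twist units",round(-np.radians(d)/2,4),"deg",round(d,2))
if __name__=="__main__": rem(*map(float,sys.argv[1:5]))
E
python3 go.py .649 -.0764 .2 89; python3 - <<'E'
from h import *
P=np.load("side0.npy"); i=cv2.imread("pics/side0.png")
def sel(u,v,r,z0,z1):
    q=P[v-r:v+r,u-r:u+r].reshape(-1,3); return q[(q[:,2]>z0)&(q[:,2]<z1)]
for n,q in(("plug tang",sel(282,172,25,.073,.09)),("collar",sel(282,172,25,.042,.05)),("rim",sel(240,295,60,.060,.072)),("pipe",sel(240,300,60,.03,.056))):
    print(n,len(q),np.round(q[:,:2].min(0),4),np.round(q[:,:2].max(0),4), [np.round(a,1) for a in cv2.minAreaRect((q[:,:2]*1000).astype(np.float32))])
E
```

```text
t 0.1 tcp [ 0.1551 -0.4747  0.2305] jaw -71.91 tilt 0.11 F [ 0.5  0.8 -0.4] w 0.0855 j6 1.57
rem lin units [-2.9658  0.1547 -1.1259] twist units 0.1666 deg -19.09
plug tang 127 [ 0.6253 -0.0832] [ 0.6726 -0.0663] [array([649. , -75.4]), array([15.9, 47.1]), np.float64(86.7)]
collar 369 [ 0.6118 -0.1089] [ 0.6868 -0.0389] [array([646.2, -70.4]), array([71.8, 63.4]), np.float64(23.6)]
rim 661 [0.5553 0.202 ] [0.6328 0.2807] [array([594.1, 241.4]), array([77.5, 78.7]), np.float64(0.0)]
pipe 1832 [0.5073 0.2002] [0.6802 0.2831] [array([593. , 244.1]), array([172.2,  67.9]), np.float64(16.4)]
```

move_arm --increments '[{"grip": 0,"linear": [-0.22,0,-0.08],"twist": 0.03},{"grip": 0,"linear": [-0.22,0,-0.07],"twist": 0.03},{"grip": 0,"linear": [-0.23,0,-0.06],"twist": 0.03},{"grip": 0,"linear": [-0.23,0,-0.05],"twist": 0.03},{"grip": 0,"linear": [-0.23,0,-0.04],"twist": 0.03}]'

```text
clock: 0.6
eef_pos: [0.3636, -0.3733, 0.228]
tool_rot: [0.002, 0.709, -0.706, -0.006]
ft_force: [0.2, -0.9, 0.1]
grip_width: 0.0855
```

```bash
python3 go.py .649 -.076 .2 89; python3 -c "
from h import *;print(np.round(bot.get_obs()['joint_pos'],2))"
```

```text
t 0.6 tcp [ 0.3636 -0.3733  0.228 ] jaw -90.62 tilt 0.37 F [ 0.2 -0.9  0.1] w 0.0855 j6 2.35
rem lin units [-1.4114  0.14   -1.5012] twist units 0.0033 deg -0.38
[-0.8   0.29  0.06  1.35 -0.    2.35]
```

move_arm --increments '[{"grip": 0,"linear": [-0.17,0,-0.18],"twist": -0.07},{"grip": 0,"linear": [-0.19,0,-0.15],"twist": -0.07},{"grip": 0,"linear": [-0.21,0,-0.12],"twist": -0.07},{"grip": 0,"linear": [-0.23,0,-0.09],"twist": -0.07},{"grip": 0,"linear": [-0.24,0,-0.06],"twist": -0.07}]'

```text
clock: 1.1
eef_pos: [0.5382, -0.1944, 0.2245]
tool_rot: [-0.249, 0.665, -0.66, 0.245]
ft_force: [0.4, -1.6, 0.0]
grip_width: 0.0852
```

```bash
python3 go.py .649 -.076 .2 89
```

```text
t 1.1 tcp [ 0.5382 -0.1944  0.2245] jaw -49.15 tilt 0.54 F [ 0.4 -1.6  0. ] w 0.0852 j6 2.08
rem lin units [-0.8066  0.1209 -0.0844] twist units 0.3652 deg -41.85
```

move_arm --increments '[{"grip": 0,"linear": [-0.22,0.02,-0.02],"twist": -0.075},{"grip": 0,"linear": [-0.22,0.02,0.01],"twist": -0.075},{"grip": 0,"linear": [-0.2,0.02,0.04],"twist": -0.075},{"grip": 0,"linear": [-0.1,0,0.04],"twist": -0.075},{"grip": 0,"linear": [0,0,0],"twist": -0.075}]'

```text
clock: 1.6
eef_pos: [0.6481, -0.0731, 0.2068]
tool_rot: [-0.475, 0.53, -0.52, 0.472]
ft_force: [-0.6, 0.1, -0.5]
grip_width: 0.0855
```

move_arm --increments '[{"grip": 0,"linear": [0,0,0],"twist": -0.075},{"grip": 0,"linear": [0,0,0],"twist": -0.075},{"grip": 0,"linear": [0,0,0],"twist": -0.075},{"grip": 0,"linear": [0,0,0],"twist": -0.075},{"grip": 0,"linear": [0,0,0],"twist": -0.075}]'

```text
clock: 2.1
eef_pos: [0.6471, -0.0699, 0.2009]
tool_rot: [0.633, -0.325, 0.308, -0.631]
ft_force: [0.2, 0.3, 0.3]
grip_width: 0.085
```

```bash
python3 go.py .649 -.076 .2 89
```

```text
t 2.1 tcp [ 0.6471 -0.0699  0.2009] jaw 36.82 tilt 1.36 F [0.2 0.3 0.3] w 0.085 j6 0.82
rem lin units [ 0.03    0.0038 -0.0106] twist units -0.4554 deg 52.18
```

move_arm --increments '[{"grip": 0,"linear": [0,0,0],"twist": -0.075},{"grip": 0,"linear": [0,0,0],"twist": -0.075},{"grip": 0,"linear": [0,0,0],"twist": -0.075},{"grip": 0,"linear": [0,0,0],"twist": -0.075},{"grip": 0,"linear": [0,0,0],"twist": -0.075}]'

```text
clock: 2.6
eef_pos: [0.6451, -0.0696, 0.1963]
tool_rot: [-0.702, 0.074, -0.052, 0.706]
ft_force: [0.3, 0.5, -0.1]
grip_width: 0.0853
```

```bash
python3 go.py .649 -.076 .16 89; python3 -c "
from h import *;print(R.from_quat(bot.get_obs()['tool_rot']).as_matrix().round(4),bot.get_obs()['joint_vel'].round(3))"
```

```text
t 2.6 tcp [ 0.6451 -0.0696  0.1963] jaw 79.77 tilt 1.82 F [ 0.3  0.5 -0.1] w 0.0853 j6 0.07
rem lin units [ 0.0306  0.1807 -0.0287] twist units -0.0805 deg 9.23
[[ 0.9836 -0.0305  0.1776]
 [-0.1774  0.0087  0.9841]
 [-0.0316 -0.9995  0.0031]] [ 2.000e-03  7.000e-03 -1.000e-02 -3.000e-03  1.000e-03 -1.484e+00]
```

move_arm --increments '[{"grip": 0,"linear": [0.03,0.1,-0.03],"twist": -0.04},{"grip": 0,"linear": [0,0.2,0],"twist": -0.02},{"grip": 0,"linear": [0,0.15,0],"twist": 0},{"grip": 0,"linear": [0,0,0],"twist": 0},{"grip": 0,"linear": [0,0,0],"twist": 0}]'

```text
clock: 3.1
eef_pos: [0.647, -0.0759, 0.1027]
tool_rot: [-0.704, 0.029, -0.006, 0.71]
ft_force: [0.1, 1.3, 0.5]
grip_width: 0.085
```

```bash
python3 go.py .649 -.076 .051 89
```

```text
t 3.1 tcp [ 0.647  -0.0759  0.1027] jaw 87.1 tilt 1.9 F [0.1 1.3 0.5] w 0.085 j6 -0.07
rem lin units [ 0.0185  0.258  -0.002 ] twist units -0.0166 deg 1.9
```

move_arm --increments '[{"grip": 0,"linear": [0.01,0.1,0],"twist": -0.015},{"grip": 0,"linear": [0.005,0.1,0],"twist": 0},{"grip": 0,"linear": [0,0.04,0],"twist": 0},{"grip": 0,"linear": [0,0,0],"twist": 0},{"grip": 0,"linear": [0,0,0],"twist": 0}]'

```text
clock: 3.6
eef_pos: [0.6538, -0.076, 0.0621]
tool_rot: [-0.704, 0.014, 0.0, 0.71]
ft_force: [-0.1, -0.3, -0.6]
grip_width: 0.0854
```

```bash
python3 go.py .649 -.0762 .052 89; python3 - <<'E'
from h import *
i,d=bot.camera("side"); c=cv2.resize(i[90:230,210:360],None,fx=4,fy=4,interpolation=cv2.INTER_CUBIC); cv2.imwrite("pics/s1.png",c)
E
```

```text
t 3.6 tcp [ 0.6538 -0.076   0.0621] jaw 88.88 tilt 1.24 F [-0.1 -0.3 -0.6] w 0.0854 j6 -0.1
rem lin units [-0.0228  0.0508 -0.0017] twist units -0.001 deg 0.12
```

View pics/s1.png

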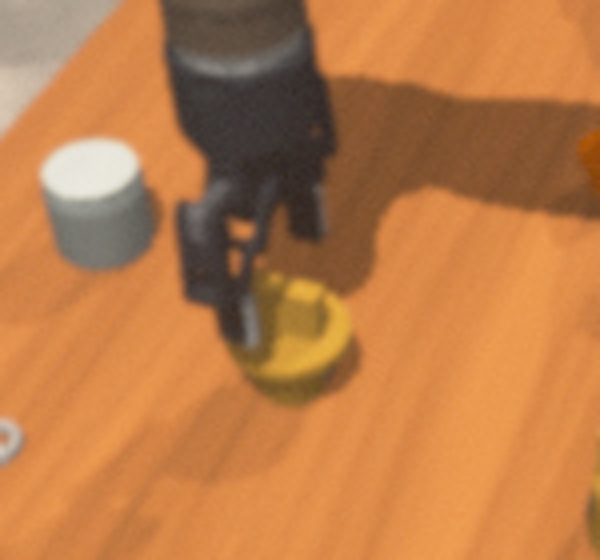

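The side crop shows the open fingers straddling the tang, with the near finger at (250,320) and the tang at (300,300). I'll go down another 10 mm and 5 mm back, then close.

move_arm --increments '[{"grip": 0,"linear": [-0.02,0.04,0],"twist": 0},{"grip": 0,"linear": [-0.005,0.015,0],"twist": 0},{"grip": 0,"linear": [0,0,0],"twist": 0},{"grip": 0.2,"linear": [0,0,0],"twist": 0},{"grip": 0.4,"linear": [0,0,0],"twist": 0}]'

```text
clock: 4.15
eef_pos: [0.6498, -0.0761, 0.0537]
tool_rot: [-0.705, 0.012, -0.001, 0.709]
ft_force: [0.1, 0.8, -0.2]
grip_width: 0.059
```

```bash
python3 go.py .649 -.0762 .052 89
```

```text
t 4.15 tcp [ 0.6498 -0.0761  0.0537] jaw 88.88 tilt 0.96 F [ 0.1  0.8 -0.2] w 0.059 j6 -0.1
rem lin units [-0.0037  0.0084 -0.0008] twist units -0.0011 deg 0.12
```

move_arm --increments '[{"grip": 0.6,"linear": [0,0,0],"twist": 0},{"grip": 0.7,"linear": [0,0,0],"twist": 0},{"grip": 0.8,"linear": [0,0,0],"twist": 0},{"grip": 1,"linear": [0,0,0],"twist": 0},{"grip": 1,"linear": [0,0,0],"twist": 0}]'

```text
clock: 4.65
eef_pos: [0.6502, -0.0759, 0.0541]
tool_rot: [-0.705, 0.012, -0.002, 0.709]
ft_force: [-0.4, 0.8, -0.8]
grip_width: 0.0129
```

```bash
python3 go.py .649 -.0762 .16 89
```

```text
t 4.65 tcp [ 0.6502 -0.0759  0.0541] jaw 88.89 tilt 0.92 F [-0.4  0.8 -0.8] w 0.0129 j6 -0.1
rem lin units [-0.0137 -0.5292  0.0021] twist units -0.001 deg 0.11
```

move_arm --increments '[{"grip": 1,"linear": [0,-0.08,0],"twist": 0},{"grip": 1,"linear": [0,-0.15,0],"twist": 0},{"grip": 1,"linear": [0,-0.2,0],"twist": 0},{"grip": 1,"linear": [0,-0.12,0],"twist": 0},{"grip": 1,"linear": [0,0,0],"twist": 0}]'

```text
clock: 5.15
eef_pos: [0.6449, -0.0762, 0.1555]
tool_rot: [-0.704, 0.021, 0.007, 0.71]
ft_force: [0.5, 1.0, -5.7]
grip_width: 0.0131
```

```bash
python3 go.py .595 .2405 .165 105
```

```text
t 5.15 tcp [ 0.6449 -0.0762  0.1555] jaw 88.87 tilt 2.27 F [ 0.5  1.  -5.7] w 0.0131 j6 -0.1
rem lin units [-0.282  -0.0235  1.5785] twist units -0.1408 deg 16.13
```

move_arm --increments '[{"grip": 1,"linear": [-0.02,0,0.1],"twist": -0.015},{"grip": 1,"linear": [-0.03,0,0.2],"twist": -0.018},{"grip": 1,"linear": [-0.025,0,0.23],"twist": -0.018},{"grip": 1,"linear": [-0.015,0,0.23],"twist": -0.018},{"grip": 1,"linear": [-0.005,0,0.23],"twist": -0.018}]'

```text
clock: 5.65
eef_pos: [0.6081, 0.1196, 0.1438]
tool_rot: [-0.701, -0.033, 0.073, 0.708]
ft_force: [0.8, 0.6, -6.8]
grip_width: 0.0136
```

```bash
python3 go.py .595 .2405 .165 105
```

```text
t 5.65 tcp [0.6081 0.1196 0.1438] jaw 98.54 tilt 3.32 F [ 0.8  0.6 -6.8] w 0.0136 j6 0.04
rem lin units [ 0.0195 -0.0982  0.6091] twist units -0.0564 deg 6.46
```

move_arm --increments '[{"grip": 1,"linear": [0.005,-0.03,0.2],"twist": -0.018},{"grip": 1,"linear": [0.005,-0.03,0.2],"twist": -0.018},{"grip": 1,"linear": [0.005,-0.02,0.13],"twist": -0.015},{"grip": 1,"linear": [0,0,0.03],"twist": 0},{"grip": 1,"linear": [0,0,0],"twist": 0}]'

```text
clock: 6.15
eef_pos: [0.5781, 0.2428, 0.1456]
tool_rot: [-0.696, -0.066, 0.125, 0.704]
ft_force: [-0.9, 0.2, -6.3]
grip_width: 0.0128
```

```bash
python3 go.py .595 .2405 .15 105;  python3 - <<'E'
from h import *
o=bot.get_obs(); i,d=bot.camera("wrist"); cv2.imwrite("pics/w1.png",i); P=world("wrist",d,o); np.save("w1.npy",P)
print(np.round(bot.camera_params("wrist")["T_tool_cam"],3))
P=P[np.isfinite(P).all(2)&(d>0)]
q=P[(abs(P[:,0]-.595)<.13)&(abs(P[:,1]-.24)<.13)]
for a,b in((.06,.07),(.03,.056),(.004,.02)):
    s=q[(q[:,2]>a)&(q[:,2]<b)]; print(a,len(s), [np.round(x,1) for x in cv2.minAreaRect((s[:,:2]*1000).astype(np.float32))] if len(s)>3 else 0)
i,d=bot.camera("side"); c=cv2.resize(i[150:350,140:340],None,fx=3,fy=3,interpolation=cv2.INTER_CUBIC); cv2.imwrite("pics/s2.png",np.hstack([c]))
i,d=bot.camera("top");cv2.imwrite("pics/t2.png",i)
E
```

```text
t 6.15 tcp [0.5781 0.2428 0.1456] jaw 105.49 tilt 4.76 F [-0.9  0.2 -6.3] w 0.0128 j6 0.11
rem lin units [ 0.0763 -0.0289 -0.0329] twist units 0.0042 deg -0.49
[[ 0.001  0.959  0.283 -0.071]
 [-0.001 -0.283  0.959 -0.142]
 [ 1.    -0.001  0.001  0.   ]
 [ 0.     0.     0.     1.   ]]
0.06 0 0
0.03 3768 [array([593.1, 245.7]), array([172.9,  47.7]), np.float64(21.2)]
0.004 5912 [array([545.3, 226.9]), array([85.6, 90.2]), np.float64(16.8)]
```

View pics/w1.png

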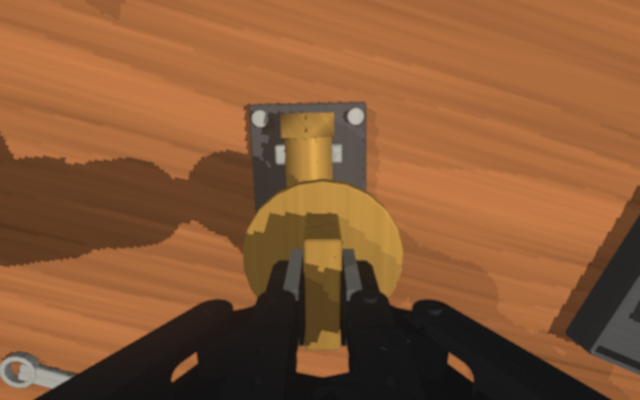

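View pics/s2.png

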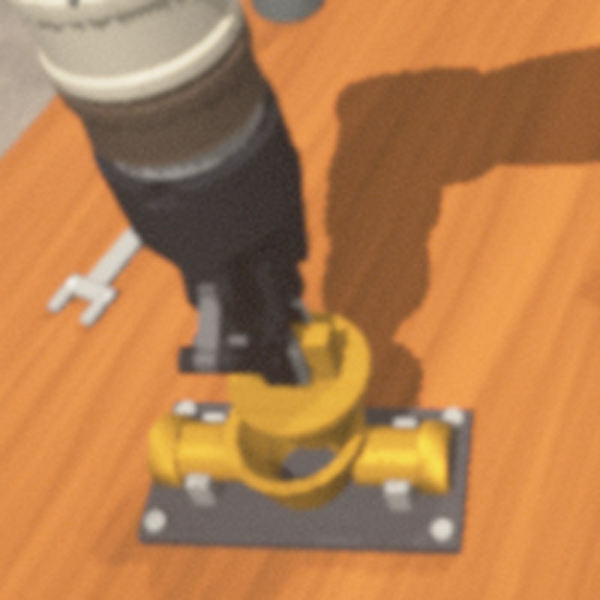

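The wrist picture shows the tang upright in the image at u≈323. The pipe and base are also upright at u≈307, so the tang is parallel to the pipe but about 7 mm to one side. The side crop shows the held plug a few degrees tilted and about 17 mm short of the cup centre in x. I'll correct both while lowering.

move_arm --increments '[{"grip": 1,"linear": [0.05,0,-0.02],"twist": 0},{"grip": 1,"linear": [0.035,0.02,-0.012],"twist": 0},{"grip": 1,"linear": [0.01,0.05,0],"twist": 0},{"grip": 1,"linear": [0.01,0.05,0],"twist": 0},{"grip": 1,"linear": [0,0,0],"twist": 0}]'

```text
clock: 6.8
eef_pos: [0.601, 0.2331, 0.1173]
tool_rot: [-0.697, -0.062, 0.12, 0.704]
ft_force: [-1.0, -0.1, -6.6]
grip_width: 0.0129
```

```bash
python3 go.py .596 .2405 .084 105
```

```text
t 6.8 tcp [0.601  0.2331 0.1173] jaw 104.74 tilt 4.8 F [-1.  -0.1 -6.6] w 0.0129 j6 0.1
rem lin units [-0.001   0.168   0.0388] twist units -0.0022 deg 0.26
```

move_arm --increments '[{"grip": 1,"linear": [0,0,0.035],"twist": 0},{"grip": 1,"linear": [0,0.01,0.005],"twist": 0},{"grip": 1,"linear": [0,0.03,0],"twist": 0},{"grip": 1,"linear": [0,0.03,0],"twist": 0},{"grip": 1,"linear": [0,0,0],"twist": 0}]'

```text
clock: 7.3
eef_pos: [0.5965, 0.2418, 0.1022]
tool_rot: [-0.697, -0.061, 0.121, 0.704]
ft_force: [-1.0, -0.6, -6.6]
grip_width: 0.0129
```

```bash
python3 go.py .596 .2405 .084 105
```

```text
t 7.3 tcp [0.5965 0.2418 0.1022] jaw 104.78 tilt 4.87 F [-1.  -0.6 -6.6] w 0.0129 j6 0.11
rem lin units [ 0.0036  0.0911 -0.0076] twist units -0.0019 deg 0.22
```

move_arm --increments '[{"grip": 1,"linear": [0.003,0.02,-0.004],"twist": 0},{"grip": 1,"linear": [0.003,0.025,-0.003],"twist": 0},{"grip": 1,"linear": [0.002,0.02,0],"twist": 0},{"grip": 1,"linear": [0,0.01,0],"twist": 0},{"grip": 1,"linear": [0,0,0],"twist": 0}]'

```text
clock: 7.8
eef_pos: [0.5972, 0.2407, 0.0859]
tool_rot: [-0.697, -0.061, 0.121, 0.704]
ft_force: [0.3, -0.1, -6.4]
grip_width: 0.0128
```

```bash
python3 go.py .596 .2405 .080 105; python3 - <<'E'
from h import *
i,d=bot.camera("side"); c=cv2.resize(i[200:350,160:320],None,fx=4,fy=4,interpolation=cv2.INTER_CUBIC); cv2.imwrite("pics/s3.png",c)
E
```

```text
t 7.8 tcp [0.5972 0.2407 0.0859] jaw 104.78 tilt 4.85 F [ 0.3 -0.1 -6.4] w 0.0128 j6 0.11
rem lin units [-0.0037  0.0298 -0.0002] twist units -0.0019 deg 0.22
```

View pics/s3.png

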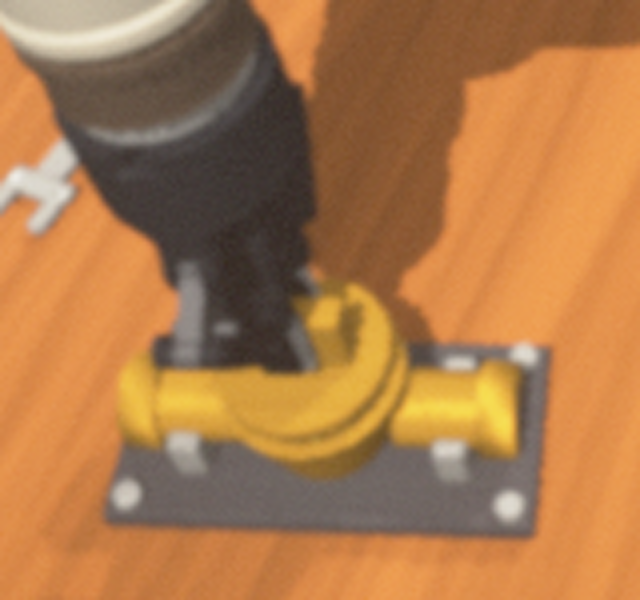

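The side crop shows the plug almost home: its collar edge at (320,430) sits just above the rim, tilted a few degrees, with no contact force yet. I'll lower a little more, then open so it settles.

move_arm --increments '[{"grip": 1,"linear": [-0.003,0.012,0],"twist": 0},{"grip": 1,"linear": [0,0.01,0],"twist": 0},{"grip": 1,"linear": [0,0,0],"twist": 0},{"grip": 0.8,"linear": [0,0,0],"twist": 0},{"grip": 0.7,"linear": [0,0,0],"twist": 0}]'

```text
clock: 8.35
eef_pos: [0.5983, 0.2414, 0.0849]
tool_rot: [-0.697, -0.064, 0.119, 0.705]
ft_force: [-0.0, -0.5, 0.1]
grip_width: 0.0255
```

```bash
python3 go.py .596 .2405 .080 105
```

```text
t 8.35 tcp [0.5983 0.2414 0.0849] jaw 104.78 tilt 4.5 F [-0.  -0.5  0.1] w 0.0255 j6 0.11
rem lin units [-0.0107  0.0253 -0.0021] twist units -0.0019 deg 0.22
```

move_arm --increments '[{"grip": 0.4,"linear": [0,0,0],"twist": 0},{"grip": 0.4,"linear": [0,-0.05,0],"twist": 0},{"grip": 0.4,"linear": [0,-0.2,0],"twist": 0},{"grip": 0.4,"linear": [0,-0.2,0],"twist": 0},{"grip": 0.4,"linear": [0,0,0],"twist": 0}]'

```text
clock: 8.85
eef_pos: [0.6066, 0.2418, 0.1823]
tool_rot: [-0.696, -0.066, 0.117, 0.705]
ft_force: [1.0, 0.3, 1.0]
grip_width: 0.0514
```

```bash
python3 go.py .596 .2405 .080 105;  python3 - <<'E'
from h import *
o=bot.get_obs(); i,d=bot.camera("wrist"); cv2.imwrite("pics/w2.png",i); P=world("wrist",d,o)
def rect(P,a,b,r):
    q=P.reshape(-1,3); q=q[np.isfinite(q).all(1)]; q=q[(np.hypot(q[:,0]-.595,q[:,1]-.2405)<r)&(q[:,2]>a)&(q[:,2]<b)]
    if len(q)<5: return print(a,len(q))
    print(a,len(q),[np.round(x,1) for x in cv2.minAreaRect((q[:,:2]*1000).astype(np.float32))],"z",np.round(np.percentile(q[:,2],[5,50,95]),4))
def plane(P,a,b,r):
    q=P.reshape(-1,3); q=q[(np.hypot(q[:,0]-.595,q[:,1]-.2405)<r)&(q[:,2]>a)&(q[:,2]<b)]
    A=np.c_[q[:,:2]-[.595,.2405],np.ones(len(q))]; print("collar plane",len(q),np.linalg.lstsq(A,q[:,2],rcond=None)[0].round(4))
print("wrist"); rect(P,.10,.112,.05); rect(P,.068,.08,.045); plane(P,.066,.08,.045)
i,d=bot.camera("top"); P=world("top",d); cv2.imwrite("pics/t3.png",i)
print("top"); rect(P,.10,.112,.05); rect(P,.068,.08,.045); plane(P,.066,.08,.045)
E
```

```text
t 8.85 tcp [0.6066 0.2418 0.1823] jaw 104.8 tilt 4.24 F [1.  0.3 1. ] w 0.0514 j6 0.11
rem lin units [-0.0166  0.5139 -0.004 ] twist units -0.0018 deg 0.2
wrist
0.1 1535 [array([595.7, 241.4]), array([46.3, 13.8]), np.float64(15.1)] z [0.1042 0.1055 0.1066]
0.068 6146 [array([595.7, 241.6]), array([73.2, 72.8]), np.float64(15.0)] z [0.0714 0.0725 0.0737]
collar plane 6288 [0.007  0.0015 0.0724]
top
0.1 166 [array([594.6, 238.1]), array([46.8, 14.8]), np.float64(15.1)] z [0.1012 0.1048 0.1078]
0.068 752 [array([595.2, 238.9]), array([73.4, 71.5]), np.float64(75.0)] z [0.0692 0.0724 0.076 ]
collar plane 795 [0.0023 0.0015 0.0722]
```

View pics/w2.png

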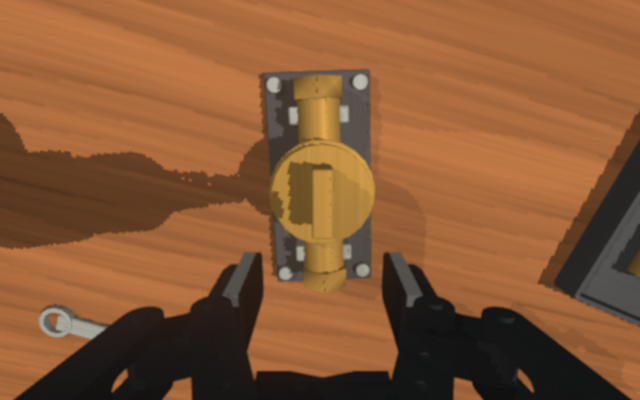

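The wrist picture shows the released plug home and level. Collar top is at z=72.4 mm (73 expected), tang top at 105.5 mm (106 expected), and the tang lies along the pipe at (322,205). Next I'll measure the pipe direction more exactly from the base screws and the pipe itself.

```bash
python3 - <<'E'
from h import *
o=bot.get_obs(); i,d=bot.camera("wrist"); P=world("wrist",d,o)
S=np.array([P[v-2:v+3,u-2:u+3].reshape(-1,3).mean(0) for u,v in((274,85),(361,82),(286,273),(363,270))]); print(S.round(4))
ang=lambda a,b:np.degrees(np.arctan2(*(a-b)[1::-1]))
print("screws",ang(S[0],S[2]),ang(S[1],S[3]),"cross",ang(S[0],S[1]),ang(S[2],S[3]), "centre",S.mean(0))
q=P.reshape(-1,3); g=i.reshape(-1,3).astype(int)
rel=q[:,:2]-[.595,.2405]; u=rel@[np.cos(np.radians(15)),np.sin(np.radians(15))]; r=np.hypot(*rel.T)
m=(r>.045)&(r<.1)&(q[:,2]>.04)&(q[:,2]<.075)&(g[:,2]-g[:,0]>40)
for s in(1,-1): print("pipe end",(m&(s*u>0)).sum(),q[m&(s*u>0)].mean(0).round(4))
a,b=q[m&(u>0)].mean(0),q[m&(u<0)].mean(0); print(ang(a,b))
print(cv2.minAreaRect((q[m][:,:2]*1000).astype(np.float32)))
for n,a in(("base",(q[:,2]>.006)&(q[:,2]<.02)&(r<.11)),): print(n,cv2.minAreaRect((q[a][:,:2]*1000).astype(np.float32)))
E
```

```text
[[0.523  0.1829 0.0162]
 [0.5024 0.2515 0.0162]
 [0.681  0.231  0.0153]
 [0.6606 0.2989 0.0156]]
screws -163.08782879171497 -163.30313533966114 cross -73.24277776034437 -73.3063137974703 centre [0.59175424 0.24107983 0.01583008]
pipe end 1902 [0.6586 0.2609 0.0484]
pipe end 2475 [0.5316 0.2227 0.0484]
16.72099169974162
((595.4912109375, 242.00070190429688), (172.1728973388672, 36.380001068115234), 16.79787254333496)
base ((595.0994873046875, 242.003173828125), (189.62362670898438, 90.25576782226562), 16.77352523803711)
```

The pipe and base are at 16.8°, with the pipe, screws and base edges all agreeing. The tang is at 15.1°, so the final jaw angle should be about 106.5°. Now I'll regrip.

move_arm --increments '[{"grip": 0.4,"linear": [-0.015,0.15,0],"twist": 0},{"grip": 0.4,"linear": [0,0.15,0],"twist": 0},{"grip": 0.4,"linear": [0,0.1,0],"twist": 0},{"grip": 0.4,"linear": [0,0.05,0],"twist": 0},{"grip": 0.4,"linear": [0,0,0],"twist": 0}]'

```text
clock: 9.5
eef_pos: [0.5887, 0.2384, 0.0779]
tool_rot: [-0.697, -0.059, 0.124, 0.703]
ft_force: [0.5, 0.2, 0.6]
grip_width: 0.051
```

```bash
python3 go.py .5955 .2415 .082 105; python3 -c "
from h import *;print(R.from_quat(bot.get_obs()['tool_rot']).as_matrix().round(4))"
```

```text
t 9.5 tcp [0.5887 0.2384 0.0779] jaw 104.79 tilt 5.31 F [0.5 0.2 0.6] w 0.051 j6 0.11
rem lin units [ 0.035  -0.0235  0.0067] twist units -0.0018 deg 0.21
[[ 0.9624 -0.0924 -0.2552]
 [ 0.256  -0.0037  0.9667]
 [-0.0903 -0.9957  0.0201]]
```

move_arm --increments '[{"grip": 0.4,"linear": [0,-0.2,0],"twist": 0},{"grip": 0.4,"linear": [0,-0.1,0],"twist": 0},{"grip": 0.4,"linear": [0,-0.1,0],"twist": 0},{"grip": 0.4,"linear": [0,-0.1,0],"twist": 0},{"grip": 0.4,"linear": [0,-0.05,0],"twist": 0}]'

```text
clock: 10.0
eef_pos: [0.5972, 0.2381, 0.1894]
tool_rot: [-0.698, -0.056, 0.127, 0.703]
ft_force: [-0.5, 0.2, -1.6]
grip_width: 0.0513
```

```bash
cat > st.py <<'E'
from h import *
o=bot.get_obs(); M=R.from_quat(o["tool_rot"]).as_matrix()
print(np.round(o["eef_pos"],4),"y",M[:,1].round(4),"jaw_z",M[2,2].round(4),"x_z",M[2,0].round(4),"j",o["joint_pos"].round(4),"jv",o["joint_vel"].round(3),"t",o["clock"])
E
python3 st.py
```

```text
[0.5972 0.2381 0.1894] y [-0.0998 -0.0065 -0.995 ] jaw_z 0.0193 x_z -0.0981 j [0.3654 0.6353 0.4986 1.5298 0.0296 0.1049] jv [-0.004 -0.006  0.246  0.256 -0.001 -0.005] t 10.0
```

move_arm --increments '[{"grip": 0.4,"linear": [0,0,0],"twist": 0},{"grip": 0.4,"linear": [0,0,0],"twist": 0},{"grip": 0.4,"linear": [0,0,0],"twist": 0},{"grip": 0.4,"linear": [0,0,0],"twist": 0},{"grip": 0.4,"linear": [0,0,0],"twist": 0}]'

```text
clock: 10.5
eef_pos: [0.5971, 0.238, 0.1888]
tool_rot: [-0.698, -0.056, 0.127, 0.703]
ft_force: [0.6, -0.6, -0.7]
grip_width: 0.0514
```

```bash
python3 st.py
```

```text
[0.5971 0.238  0.1888] y [-0.1002 -0.0066 -0.9949] jaw_z 0.0192 x_z -0.0985 j [0.3654 0.6355 0.4973 1.5288 0.0296 0.1049] jv [ 0.001  0.007 -0.013 -0.003  0.     0.   ] t 10.5
```

move_arm --increments '[{"grip": 0.4,"linear": [0.01,0.1,0],"twist": 0},{"grip": 0.4,"linear": [0.005,0.1,0],"twist": 0},{"grip": 0.4,"linear": [0,0.04,0],"twist": 0},{"grip": 0.4,"linear": [0,0,0],"twist": 0},{"grip": 0.4,"linear": [0,0,0],"twist": 0}]'

```text
clock: 11.0
eef_pos: [0.5941, 0.2382, 0.1377]
tool_rot: [-0.698, -0.055, 0.128, 0.702]
ft_force: [0.2, -0.3, 0.4]
grip_width: 0.0513
```

```bash
python3 st.py
```

```text
[0.5941 0.2382 0.1377] y [-0.1032 -0.0078 -0.9946] jaw_z 0.0189 x_z -0.1018 j [0.3672 0.6529 0.3949 1.4122 0.0298 0.1066] jv [ 0.001  0.005 -0.004  0.001  0.001 -0.001] t 11.0
```

move_arm --increments '[{"grip": 0.4,"linear": [0.05,0,0],"twist": 0},{"grip": 0.4,"linear": [0,0,0],"twist": 0},{"grip": 0.4,"linear": [0.05,0,0],"twist": 0},{"grip": 0.4,"linear": [0,0,0],"twist": 0},{"grip": 0.4,"linear": [0,0,0],"twist": 0}]'

```text
clock: 11.5
eef_pos: [0.6145, 0.2438, 0.1397]
tool_rot: [-0.698, -0.056, 0.126, 0.703]
ft_force: [0.2, 0.3, 0.5]
grip_width: 0.0512
```

```bash
python3 st.py
```

```text
[0.6145 0.2438 0.1397] y [-0.0991 -0.0061 -0.9951] jaw_z 0.0195 x_z -0.0973 j [0.3642 0.6943 0.4755 1.447  0.0296 0.1035] jv [-0.001 -0.001  0.009  0.     0.001  0.   ] t 11.5
```

move_arm --increments '[{"grip": 0.4,"linear": [-0.05,0,0],"twist": 0},{"grip": 0.4,"linear": [0,0,0],"twist": 0},{"grip": 0.4,"linear": [-0.05,0,0],"twist": 0},{"grip": 0.4,"linear": [0,0,0],"twist": 0},{"grip": 0.4,"linear": [0,0,0],"twist": 0}]'

```text
clock: 12.0
eef_pos: [0.5947, 0.2386, 0.1436]
tool_rot: [-0.698, -0.057, 0.126, 0.703]
ft_force: [0.2, 0.4, -0.7]
grip_width: 0.0518
```

```bash
python3 st.py
```

```text
[0.5947 0.2386 0.1436] y [-0.0968 -0.0052 -0.9953] jaw_z 0.0198 x_z -0.0949 j [0.3674 0.6451 0.3975 1.4156 0.0299 0.1067] jv [ 0.002 -0.01  -0.004  0.007 -0.    -0.   ] t 12.0
```

move_arm --increments '[{"grip": 0.4,"linear": [-0.2,0,0],"twist": 0},{"grip": 0.4,"linear": [0,0,0],"twist": 0},{"grip": 0.4,"linear": [0,0,0],"twist": 0},{"grip": 0.4,"linear": [0,0,0],"twist": 0},{"grip": 0.4,"linear": [0,0,0],"twist": 0}]'

```text
clock: 12.5
eef_pos: [0.554, 0.2274, 0.1428]
tool_rot: [-0.698, -0.054, 0.128, 0.702]
ft_force: [0.6, 0.2, -0.2]
grip_width: 0.0515
```

```bash
python3 st.py
```

```text
[0.554  0.2274 0.1428] y [-0.1048 -0.0084 -0.9945] jaw_z 0.0187 x_z -0.1034 j [0.374  0.5654 0.2556 1.3618 0.0305 0.1135] jv [-0.001  0.005  0.018  0.002  0.002 -0.001] t 12.5
```

move_arm --increments '[{"grip": 0.4,"linear": [0.2,0,0],"twist": 0},{"grip": 0.4,"linear": [0,0,0],"twist": 0},{"grip": 0.4,"linear": [0,0,0],"twist": 0},{"grip": 0.4,"linear": [0,0,0],"twist": 0},{"grip": 0.4,"linear": [0,0,0],"twist": 0}]'

```text
clock: 13.0
eef_pos: [0.5935, 0.2376, 0.1351]
tool_rot: [-0.699, -0.052, 0.13, 0.702]
ft_force: [-0.1, -0.3, -0.4]
grip_width: 0.0509
```

```bash
python3 st.py
```

```text
[0.5935 0.2376 0.1351] y [-0.1095 -0.0103 -0.9939] jaw_z 0.0181 x_z -0.1085 j [0.3668 0.6585 0.3976 1.416  0.0297 0.1066] jv [ 0.    -0.005  0.005 -0.001 -0.001 -0.001] t 13.0
```

move_arm --increments '[{"grip": 0.4,"linear": [0.015,0.05,0],"twist": 0},{"grip": 0.4,"linear": [0,0,0],"twist": 0},{"grip": 0.4,"linear": [0.015,0.05,0],"twist": 0},{"grip": 0.4,"linear": [0,0,0],"twist": 0},{"grip": 0.4,"linear": [0.01,0.05,0.008],"twist": 0}]'

```text
clock: 13.5
eef_pos: [0.5988, 0.2415, 0.1068]
tool_rot: [-0.698, -0.055, 0.128, 0.702]
ft_force: [-0.5, 0.5, 0.8]
grip_width: 0.0514
```

```bash
python3 st.py
```

```text
[0.5988 0.2415 0.1068] y [-0.1026 -0.0076 -0.9947] jaw_z 0.0189 x_z -0.1012 j [0.3694 0.6821 0.366  1.3534 0.0299 0.1091] jv [ 0.027  0.119 -0.157 -0.233  0.003  0.026] t 13.5
```

move_arm --increments '[{"grip": 0.4,"linear": [0.04,0,0],"twist": 0},{"grip": 0.4,"linear": [0,0,0],"twist": 0},{"grip": 0.4,"linear": [-0.04,-0.02,0],"twist": 0},{"grip": 0.4,"linear": [0,0,0],"twist": 0},{"grip": 0.4,"linear": [0,0,0],"twist": 0}]'

```text
clock: 14.0
eef_pos: [0.5961, 0.2412, 0.1071]
tool_rot: [-0.699, -0.053, 0.13, 0.702]
ft_force: [-0.2, -0.2, -0.1]
grip_width: 0.0513
```

```bash
python3 st.py
```

```text
[0.5961 0.2412 0.1071] y [-0.1085 -0.0097 -0.994 ] jaw_z 0.0185 x_z -0.1074 j [0.3702 0.6819 0.3659 1.3597 0.0303 0.1094] jv [ 0.002 -0.019 -0.01   0.001  0.002  0.   ] t 14.0
```

move_arm --increments '[{"grip": 0.4,"linear": [0,-0.05,0],"twist": 0},{"grip": 0.4,"linear": [0,0,0],"twist": 0},{"grip": 0.4,"linear": [0,-0.05,0],"twist": 0},{"grip": 0.4,"linear": [0,0,0],"twist": 0},{"grip": 0.4,"linear": [0,-0.05,0],"twist": 0}]'

```text
clock: 14.5
eef_pos: [0.599, 0.2413, 0.1392]
tool_rot: [-0.699, -0.053, 0.13, 0.702]
ft_force: [-0.0, 1.2, -0.6]
grip_width: 0.0512
```

```bash
python3 st.py
```

```text
[0.599  0.2413 0.1392] y [-0.1091 -0.0099 -0.994 ] jaw_z 0.0184 x_z -0.108 j [0.3688 0.67   0.429  1.4353 0.0301 0.108 ] jv [-0.005 -0.053  0.271  0.271 -0.001 -0.007] t 14.5
```

move_arm --increments '[{"grip": 0.4,"linear": [0,0.03,0],"twist": 0},{"grip": 0.4,"linear": [0,0.03,0],"twist": 0},{"grip": 0.4,"linear": [0,0.03,0],"twist": 0},{"grip": 0.4,"linear": [0,0.03,0],"twist": 0},{"grip": 0.4,"linear": [0,0.03,0],"twist": 0}]'

```text
clock: 15.0
eef_pos: [0.5969, 0.2414, 0.1092]
tool_rot: [-0.698, -0.054, 0.129, 0.702]
ft_force: [0.1, 0.4, -0.2]
grip_width: 0.0514
```

```bash
python3 st.py
```

```text
[0.5969 0.2414 0.1092] y [-0.1053 -0.0084 -0.9944] jaw_z 0.0189 x_z -0.104 j [0.3701 0.6793 0.3669 1.3599 0.0303 0.1094] jv [ 0.003  0.031 -0.135 -0.155  0.     0.001] t 15.0
```

Idle rows don't drift, and these moves aren't removing the tool's roughly 6° pitch. That pitch is almost entirely about the jaw axis, so I'll accept it. I'll turn with the jaws set just around the tang, like a wrench, so the plug stays seated by its own weight.

move_arm --increments '[{"grip": 0.4,"linear": [0,0.05,0],"twist": 0},{"grip": 0.5,"linear": [0,0.05,0],"twist": 0},{"grip": 0.6,"linear": [0,0.03,0],"twist": 0},{"grip": 0.75,"linear": [0,0,0],"twist": 0},{"grip": 0.8,"linear": [0,0,0],"twist": 0}]'

```text
clock: 15.5
eef_pos: [0.5918, 0.2405, 0.0777]
tool_rot: [-0.699, -0.052, 0.131, 0.701]
ft_force: [0.5, 0.3, -0.1]
grip_width: 0.0168
```

```bash
python3 go.py .5945 .2413 .081 106.5; python3 st.py
```

```text
t 15.5 tcp [0.5918 0.2405 0.0777] jaw 104.8 tilt 6.39 F [ 0.5  0.3 -0.1] w 0.0168 j6 0.11
rem lin units [ 0.0122 -0.0181  0.0007] twist units -0.0149 deg 1.7
[0.5918 0.2405 0.0777] y [-0.1108 -0.0106 -0.9938] jaw_z 0.0182 x_z -0.1098 j [0.3716 0.6958 0.3118 1.2941 0.0304 0.1107] jv [ 0.002  0.006 -0.01  -0.006 -0.001 -0.001] t 15.5
```

move_arm --increments '[{"grip": 0.8,"linear": [0.012,-0.018,0],"twist": -0.015},{"grip": 0.8,"linear": [0,0,0],"twist": 0},{"grip": 1,"linear": [0,0,0],"twist": 0},{"grip": 1,"linear": [0,0,0],"twist": 0},{"grip": 0.81,"linear": [0,0,0],"twist": 0}]'

```text
clock: 16.0
eef_pos: [0.5947, 0.2408, 0.0819]
tool_rot: [-0.697, -0.062, 0.141, 0.7]
ft_force: [0.2, -0.3, -0.2]
grip_width: 0.0161
```

```bash
python3 go.py .5945 .2413 .081 106.5
```

```text
t 16.0 tcp [0.5947 0.2408 0.0819] jaw 106.45 tilt 6.35 F [ 0.2 -0.3 -0.2] w 0.0161 j6 0.08
rem lin units [0.0003 0.0043 0.0028] twist units -0.0004 deg 0.05
```

move_arm --increments '[{"grip": 0.82,"linear": [0,0,0],"twist": 0.04},{"grip": 0.82,"linear": [0,0,0],"twist": 0.04},{"grip": 0.82,"linear": [0,0,0],"twist": 0.04},{"grip": 0.82,"linear": [0,0,0],"twist": 0.04},{"grip": 0.82,"linear": [0,0,0],"twist": 0}]'

```text
clock: 16.5
eef_pos: [0.5948, 0.2424, 0.082]
tool_rot: [0.709, -0.053, -0.024, -0.702]
ft_force: [-0.7, -1.7, 1.1]
grip_width: 0.0154
```

```bash
python3 go.py .5945 .2413 .081 106.5;python3 st.py
```

```text
t 16.5 tcp [0.5948 0.2424 0.082 ] jaw 87.62 tilt 6.28 F [-0.7 -1.7  1.1] w 0.0154 j6 0.41
rem lin units [-0.0006  0.0054 -0.0056] twist units -0.1648 deg 18.88
[0.5948 0.2424 0.082 ] y [-0.1092 -0.0078 -0.994 ] jaw_z -0.0124 x_z -0.1087 j [0.3717 0.6974 0.3269 1.3051 0.0324 0.4123] jv [-0.     0.001 -0.001 -0.001  0.001 -0.023] t 16.5
```

move_arm --increments '[{"grip": 0.82,"linear": [0,0,0],"twist": 0.05},{"grip": 0.82,"linear": [0,0,0],"twist": 0.05},{"grip": 0.82,"linear": [0,0,0],"twist": 0.05},{"grip": 0.82,"linear": [0,0,0],"twist": 0.05},{"grip": 0.82,"linear": [0,0,0],"twist": 0.03}]'

```text
clock: 17.0
eef_pos: [0.5933, 0.2415, 0.083]
tool_rot: [0.696, -0.215, 0.14, -0.67]
ft_force: [0.5, 0.1, 0.1]
grip_width: 0.0154
```

```bash
python3 go.py .5945 .2413 .081 106.5; cat > lk.py <<'E'
from h import *
def rect(P,a,b,r):
    q=P.reshape(-1,3); q=q[np.isfinite(q).all(1)]; q=q[(np.hypot(q[:,0]-.595,q[:,1]-.2405)<r)&(q[:,2]>a)&(q[:,2]<b)]
    if len(q)<5: return print(a,len(q))
    print(a,len(q),[np.round(x,1) for x in cv2.minAreaRect((q[:,:2]*1000).astype(np.float32))],"z",np.round(np.percentile(q[:,2],[5,50,95]),4))
def look(tag):
    o=bot.get_obs(); i,d=bot.camera("wrist"); cv2.imwrite(f"pics/{tag}.png",i); P=world("wrist",d,o)
    rect(P,.10,.1095,.035); rect(P,.066,.08,.045); return i,P
if __name__=="__main__":
    import sys; look(sys.argv[1])
E
python3 lk.py w3
```

```text
t 17.0 tcp [0.5933 0.2415 0.083 ] jaw 60.99 tilt 6.42 F [0.5 0.1 0.1] w 0.0154 j6 0.88
rem lin units [0.0066 0.0091 0.0028] twist units -0.3971 deg 45.51
0.1 5351 [array([594. , 243.2]), array([43.4, 38.2]), np.float64(14.1)] z [0.1022 0.1063 0.1076]
0.066 9401 [array([590.7, 244.3]), array([75.9, 67.7]), np.float64(81.4)] z [0.0717 0.0733 0.0748]
```

View pics/w3.png

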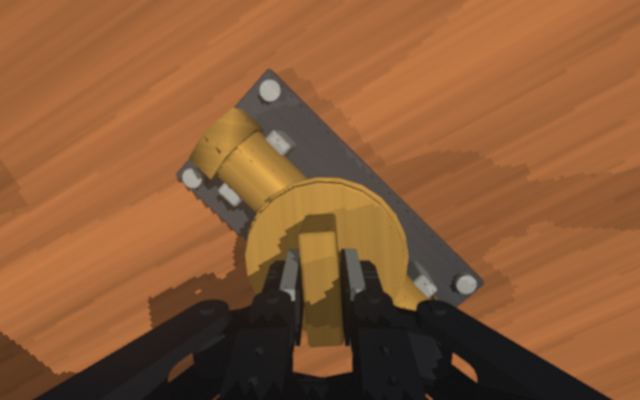

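The wrist picture shows the tang at (321,290), upright in the jaws, while the pipe now lies about 40–45° off. The collar is still at z≈73 mm, so the plug turned while staying seated. Now I'll turn it back.

move_arm --increments '[{"grip": 0.82,"linear": [0,0,0],"twist": -0.045},{"grip": 0.82,"linear": [0,0,0],"twist": -0.05},{"grip": 0.82,"linear": [0,0,0],"twist": -0.05},{"grip": 0.82,"linear": [0,0,0],"twist": -0.05},{"grip": 0.82,"linear": [0,0,0],"twist": -0.05}]'

```text
clock: 17.55
eef_pos: [0.5948, 0.2401, 0.0831]
tool_rot: [0.71, -0.035, -0.041, -0.702]
ft_force: [0.8, -0.8, 0.5]
grip_width: 0.0152
```

```bash
python3 go.py .5945 .2413 .081 106.5
```

```text
t 17.55 tcp [0.5948 0.2401 0.0831] jaw 90.52 tilt 6.24 F [ 0.8 -0.8  0.5] w 0.0152 j6 0.36
rem lin units [-0.0005  0.0105  0.0063] twist units -0.1394 deg 15.98
```

move_arm --increments '[{"grip": 0.82,"linear": [0,0,0],"twist": -0.04},{"grip": 0.82,"linear": [0,0,0],"twist": -0.04},{"grip": 0.82,"linear": [0,0,0],"twist": -0.04},{"grip": 0.82,"linear": [0,0,0],"twist": -0.01},{"grip": 0.82,"linear": [0,0,0],"twist": 0}]'

```text
clock: 18.05
eef_pos: [0.5934, 0.2397, 0.0833]
tool_rot: [-0.697, -0.062, 0.141, 0.7]
ft_force: [-1.1, 0.9, -0.9]
grip_width: 0.0153
```

```bash
python3 go.py .5945 .2413 .081 106.5
```

```text
t 18.05 tcp [0.5934 0.2397 0.0833] jaw 106.44 tilt 6.42 F [-1.1  0.9 -0.9] w 0.0153 j6 0.08
rem lin units [0.009  0.0106 0.006 ] twist units -0.0005 deg 0.06
```

move_arm --increments '[{"grip": 1,"linear": [0,0,0],"twist": 0},{"grip": 1,"linear": [0,0,0],"twist": 0},{"grip": 1,"linear": [0,0,0],"twist": 0},{"grip": 0.8,"linear": [0,0,0],"twist": 0},{"grip": 0.5,"linear": [0,0,0],"twist": 0}]'

```text
clock: 18.55
eef_pos: [0.5942, 0.2398, 0.0836]
tool_rot: [-0.697, -0.062, 0.14, 0.701]
ft_force: [0.1, -0.2, 0.4]
grip_width: 0.0302
```

move_arm --increments '[{"grip": 0.4,"linear": [0,0,0],"twist": 0},{"grip": 0.4,"linear": [0,-0.1,0],"twist": 0},{"grip": 0.4,"linear": [0,-0.2,0],"twist": 0},{"grip": 0.4,"linear": [0,-0.2,0],"twist": 0},{"grip": 0.4,"linear": [0,0,0],"twist": 0}]'

```text
clock: 19.05
eef_pos: [0.6046, 0.2406, 0.1837]
tool_rot: [-0.697, -0.061, 0.142, 0.7]
ft_force: [0.9, 0.9, 0.6]
grip_width: 0.0509
```

```bash
python3 - <<'E'
from lk import *
i,P=look("w4"); q=P.reshape(-1,3); r=np.hypot(q[:,0]-.595,q[:,1]-.241)
a=(q[:,2]>.006)&(q[:,2]<.02)&(r<.11); print("base",cv2.minAreaRect((q[a][:,:2]*1000).astype(np.float32)))
g=i.reshape(-1,3).astype(int); m=(r>.045)&(r<.1)&(q[:,2]>.04)&(q[:,2]<.075)&(g[:,2]-g[:,0]>40)
print("pipe",cv2.minAreaRect((q[m][:,:2]*1000).astype(np.float32)))
t,d=bot.camera("top"); cv2.imwrite("pics/t4.png",t); P=world("top",d); rect(P,.10,.112,.035)
for n,u,v,a,b in(("straight",330,243,.072,.09),("small",429,223,.045,.07)):
    s=P[v-20:v+20,u-20:u+20].reshape(-1,3); s=s[(s[:,2]>a)&(s[:,2]<b)]; print(n,cv2.minAreaRect((s[:,:2]*1000).astype(np.float32)))
E
python3 go.py .5945 .2413 .081 106.5
```

```text
0.1 1492 [array([594., 241.]), array([45.5, 14. ]), np.float64(15.4)] z [0.1041 0.1054 0.1066]
0.066 6216 [array([595.5, 242. ]), array([77.7, 77. ]), np.float64(17.9)] z [0.0712 0.0725 0.0736]
base ((595.2344360351562, 242.04910278320312), (189.1874237060547, 90.18989562988281), 16.75971221923828)
pipe ((595.8314208984375, 241.9571990966797), (173.10968017578125, 36.17082977294922), 16.6817684173584)
0.1 161 [array([593.5, 238. ]), array([46.3, 14.7]), np.float64(15.2)] z [0.1027 0.1054 0.1085]
straight ((428.09222412109375, -25.738719940185547), (13.929481506347656, 45.48064422607422), 85.37069702148438)
small ((466.247802734375, -231.67050170898438), (10.159927368164062, 31.780872344970703), 71.65424346923828)
t 19.15 tcp [0.6022 0.2398 0.1785] jaw 106.43 tilt 7.0 F [-0.5  0.1 -1.3] w 0.0515 j6 0.08
rem lin units [0.0238 0.4882 0.0081] twist units -0.0006 deg 0.07
```

View pics/w4.png

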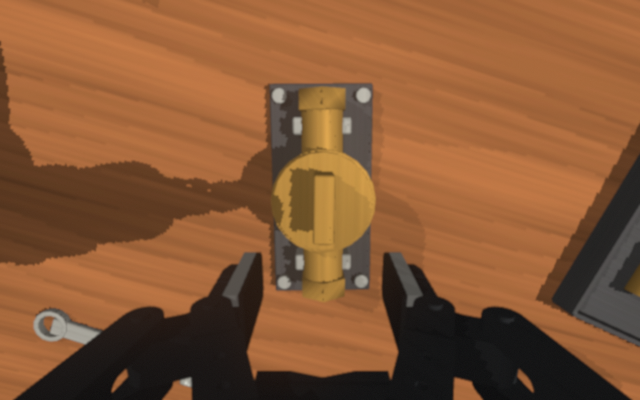

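```bash
python3 -c "
from workcell import bot
print(bot.job_done(), bot.get_obs()['clock'])"
```

```text
the job is handed in; nothing more can be done
the job is handed in; nothing more can be done
```

The large brass taper plug is fully seated in the valve body's cup, with its tang along the pipe and the gripper clear. I handed the job in at about 19 s.

- **Sequence:** I set the plug in the cup and let go so it dropped home. I squeezed it into line with the pipe, turned it about 40° to one side with the jaws just around the tang, then turned it back. A last squeeze lined it up, and I opened the gripper and backed away.
- **Seating:** the collar top was at z = 72.5 mm (73 expected) and the tang top at 105.4 mm (106 expected). Those heights matched the readings taken after the plug was first set down. At the far end of the turn the collar also read about 73 mm, though the jaws partly hid the plug then.
- **Alignment:** the last wrist picture put the tang at 15.4° and the pipe at 16.7°, so it is about 1.3° off, close to what I can measure. The jaw angle when I let go was 106.4°, which corresponds to 16.4° for the tang.
- **Other plugs:** I never went near the straight and small plugs, and both measured within 0.5 mm of where they started. The small plug's tang angle read 2.4° differently, but that reading comes from very few pixels.
- **Disagreements:** the tool drifted to a tilt of 6–7° that I could not remove; I turned with loose jaws so it would not unseat the plug. The top camera first put the pipe at 14.8°. I used the wrist camera's 16.7–16.8° instead, since the pipe, screws and base edges agreed on it.
- **Forces:** the force readings I took between moves stayed under about 7 N.

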